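# Move a battery pack from its spring-catch holder to the charger

### The job

Move the battery pack from its holder to the charger: draw it straight out past the holder's spring catches and right out onto the open front ledge (the ridge on its top is there to hook it by), and only then lift it off. Seat it flat and square at the bottom of the charger's pocket, either way round, and let go of it before you slide the charger's keeper fully home over its end. Do not disturb the mug, glue stick, jar or pliers.

Things in the scene. Friction and masses are not known exactly. Their poses are not given: they have to be found in the camera images.
- holder: Grey metal holder fixed to the desk, 158 x 68 x 31 mm. Origin on the desk under the parked pack's centre, z up. Slideway along x, open to -x; floor 6 mm above the desk from x = -115 (ledge's front edge) to +37; back wall x = 37 to 43, 24 mm high. Sprung plungers in both walls at x = +25 hold the pack: 10 to 15 N along -x snaps it past them; then it slides freely.
- holder_mouth (a point): Centre of the holder's mouth on the slideway floor, x = -25 mm. From here to x = +37 walls 31 mm high with lips (slot 43 mm wide) stop the pack from being lifted or gripped. Low guides (15.5 mm high, y = +-26 to 34) end 5 mm before it. Ahead (-x) is the bare ledge. The pack is clear of the lips when drawn over 60 mm, and tips off the ledge beyond 110.
- pack: Loose black battery pack, 0.16 kg, parked at the holder's origin on the 6 mm floor, axes parallel. Origin at its underside's centre, x lengthwise, z up. Bottom flange 70 x 50 x 8 mm; centred on it a body 50 x 40 x 18 (top at 26), so 10 mm of flange shows at the ends and 5 along the sides; a grey ridge across the top at x = +20. On the ledge grip it across the 40 mm body, above the flange.
- pack_ridge (a point): Centre of the grey ridge on the pack: 5 mm thick (x), 30 mm wide (y), 10 mm high, from 26 to 36 mm above the pack's origin, 20 mm from the pack's centre towards its +x end. Parked, its top is 42 mm above the desk.
- charger: Grey plastic charger plate fixed to the desk, 130 x 84 x 14 mm. Origin on the desk under its centre, x lengthwise, z up. Pocket 75 x 55 mm, 7 mm deep, mouth bevelled 3 mm, centred at x = +15, y = 0: 2.5 mm to spare round the pack, whose flange ends 1 mm above the plate. The keeper runs at the -x end between two rails (20 mm above the desk, y = +-16 to 22, x = -60 to -24).
- charger_pocket (a point): Centre of the pocket's floor, 7 mm above the desk, axes parallel to the charger's.
- keeper (a joint): Position of the steel keeper plate on the charger, m: 0 = drawn back (open), 0.018 = fully home towards +x of the charger, where it covers about 6 mm of the end of a seated pack's flange. It resists with about 2 N and stays where it is left. Its underside clears a seated pack's flange by 2 mm; a pack that is not down stops it.
- keeper_rib (a point): Centre of the upright rib by which the keeper is pushed: 5 mm thick (x), 26 mm wide (y), 12 mm high, from 21 to 33 mm above the desk. At joint 0 it is at x = -52 mm of the charger; push its -x face.
- mug: White mug, 83 x 118 x 96 mm with handle, bystander. Origin at the centre of its underside.
- glue_stick: Upright glue stick, 27 mm diameter, 92 mm high, bystander.
- small_jar: Small brown jar with white lid standing by itself behind the work, 45 mm diameter, 52 mm high, bystander.
- pliers: Long-nose pliers lying on the desk, 44 x 151 x 10 mm, bystander.
Not all that is in view belongs to the job. Leave any green or purple look-alike of the charger alone.

How it is judged:
By the outcome, as a careful person would: the job done as asked, in the order asked, and still so for the second after the job is handed in, with the robot touching nothing.
It also fails if it takes over 61 s, if anything falls off the work surface, if the arm or the gripper's body presses on something with over 40 N, if the wrist force passes 120 N, or if a joint passes its speed limit or range.

### The arm

A 7-joint arm with a two-finger parallel gripper is mounted at the origin on a cart in front of the work surface, level with it; the furniture and walls round the work are solid. World frame = base frame: x ahead of the robot, y to its left, z up, the work surface at z = 0. Lengths are in m, angles in degrees, forces in N, time in s.
With the tool pointing down it reaches from about 0.425 to 0.875 m from the base axis. Payload 4.7 kg.
Tool frame: the origin (TCP) lies on the centre line of the jaws, within the pads' length; the fingertips stand 17 mm ahead of it and the grasp point (between the pads) lies 2 mm behind it; z points along the fingers, y is the line along which they close (so a half turn about z gives the same grasp; the last joint's range is limited). The gripper opens to 87 mm and grips with 3 to 60 N. Pads are 19 mm wide; open, the fingers measure 117 mm over their backs; the gripper's body (75 mm by 190 mm) begins 51 mm behind the grasp point.
Start: joints at [-75.854, 18.392, -4.016, 83.108, 1.295, 78.541, -3.26], TCP at [0.15, 0.632, 0.24] pointing down, gripper open.
Joint ranges: [-163.93, 163.93], [-17.29, 119.83], [-79.2, 71.16], [3.27, 140.29], [-89.18, 269.18], [5.43, 117.66], [-154.24, 154.24]. Speed limits (degrees/s): [147.25, 147.25, 180, 180, 180, 180, 180].

### API

Orientations are given as [roll, pitch, yaw] about the fixed x, y, z axes, in that order (R = Rz(yaw) Ry(pitch) Rx(roll)).
In Python, from cell import env, read_camera gives the robot as it stands.
- The arm moves only by the shell command python3 -m jog 'ROWS' [FORCE]. ROWS is JSON, a list of rows, each a list of 5 numbers: the opening, from 0 (shut) to 1 (fully open), then the shift along the tool's x, y, z each as a share of 0.02 m, from -1 to 1, then the turn about the tool's z as a share of 45 degrees, from -1 to 1. In form: [[gripper, x, y, z, yaw], ...]. A call has 1 to 12 rows; each row shifts and turns the commanded pose from where the row before left it, along the tool's axes as they then stand; what a row does not reach is not made up. A row lasts 1/12 s, in which the tool goes at most 41.7 mm and 7.16 degrees, less where a joint would pass 70% of its speed; a pose out of reach is approached as far as the arm can. A call with a number of a shift or a turn outside -1 to 1 is refused whole. A call with a gripper value outside its range is refused whole. The fingers move at their own pace and stop on an object; FORCE is the grip in N (left out, the last holds). Time passes only in rows, so rows that do not move let the fingers close. It gives the time, the measured TCP pose, the force, the opening and the grip force at its end, in the units of the state.
- env.get_obs(): the state, without advancing time (a new reading comes with each control period).
- read_camera(name): name is "side" or "top" or "wrist"; returns a dict with "color" (420x560x3 uint8, red, green, blue), "range_z" (420x560 float32, m along the optical axis (not along the pixel's ray), 0 where there is no reading), "mtx" (3x3 intrinsics, pixels), "world_from_camera" (4x4, takes a point from camera to world coordinates); the wrist camera has in their place "T_tool_cam" (4x4, takes a point from camera to tool coordinates, whose origin is the TCP and whose axes are the flange's). Camera axes: x right, y down, z forward; pixel columns grow to the right and rows downward; lengths in m; the calibration is good to about 2 mm. A picture is of the moment at which its call begins: read the wrist's pose just before it.
- env.sign_off(): hands the job in; it is judged then, once.
The state is a dict: "time_s": time; "qpos": joint angles; "joint_velocities": joint speeds; "effort": joint torques, N m; "tool_pos": TCP position; "tool_rot": TCP orientation; "force": force on the tool from outside, world axes, zero at the start; "wrist_torque": the same for the moment, N m; "grip_width": finger opening in m; "grasp_force": force on a finger pad.
Only numpy, scipy, OpenCV 4.12 (cv2) and the standard library are available. Lean on these libraries where they do the work, as an engineer would, in place of code of your own. Each camera call takes 0.05 s, during which the arm holds its last target. There are 200 camera calls.

## Working session

There is one attempt and no reset: what is moved stays moved. The work goes in short steps, Python scripts to look and compute and a shell command to move; the robot and the scene stay as the last step left them, time stands still between calls to the robot, and variables do not carry over. Pictures are saved under pics/ and viewed, at most 10 in all, crops included, and the job is handed in when it is done.

```bash
ls; mkdir -p pics
cat > h.py <<'E'
import numpy as np, cv2
from cell import env, read_camera
def snap(n):
    c=read_camera(n); cv2.imwrite(f'pics/{n}_{env.get_obs()["time_s"]:.2f}.png',c['color'][:,:,::-1]); return c
def P(c,u,v,T=None):
    "world point from pixel with depth"
    z=c['range_z'][int(v),int(u)]; p=np.linalg.inv(c['mtx'])@[u,v,1]*z
    T=c['world_from_camera'] if T is None else T
    return (T@np.r_[p,1])[:3]
def Z(c,u,v,h,T=None):
    "ray to plane z=h"
    T=c['world_from_camera'] if T is None else T
    d=T[:3,:3]@(np.linalg.inv(c['mtx'])@[u,v,1]); o=T[:3,3]
    return o+d*(h-o[2])/d[2]
E
python3 - <<'E'
from h import *
np.set_printoptions(precision=4,suppress=True)
for n in('top','side'):
    c=snap(n); print(n,c['mtx'],c['world_from_camera'])
    np.savez(n+'0.npz',**c)
print(env.get_obs())
E
ls pics
```

```text
pics
top [[495.9148   0.     284.7762]
 [  0.     495.9148 213.3771]
 [  0.       0.       1.    ]] [[ 0.0114 -0.9845  0.175   0.341 ]
 [-0.9999 -0.0093  0.0126 -0.0008]
 [-0.0107 -0.1751 -0.9845  1.3033]
 [ 0.      0.      0.      1.    ]]
side [[414.2047   0.     277.3919]
 [  0.     414.2047 208.3614]
 [  0.       0.       1.    ]] [[-0.836   0.4243 -0.348   0.9107]
 [ 0.5485  0.6248 -0.5557  0.5618]
 [-0.0184 -0.6554 -0.7551  0.7969]
 [ 0.      0.      0.      1.    ]]
{'time_s': 0.1, 'qpos': array([-75.8539,  18.4341,  -4.0161,  83.1675,   1.2954,  78.5404,
        -3.2613]), 'joint_velocities': array([ 0.0508, -0.1062,  0.0003, -0.259 ,  0.0608,  0.0491,  0.0476]), 'effort': array([ -0.0003, -49.2574,  -0.4059, -31.3393,  -0.0642,   0.0396,
         0.0001]), 'tool_pos': array([0.1499, 0.632 , 0.2386]), 'tool_rot': array([-179.9033,    0.0056,  166.6627]), 'force': array([ 0.2365, -0.101 , -0.1677]), 'wrist_torque': array([-0.0166, -0.0191, -0.0195]), 'grasp_force': 0.0, 'grip_width': 0.087021073922407}
side_0.10.png
top_0.05.png
```

View pics/top_0.05.png

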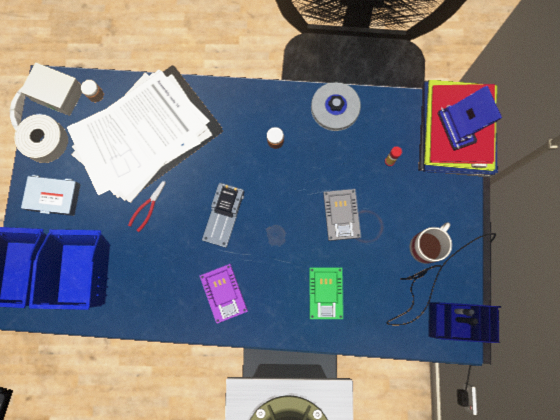

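View pics/side_0.10.png

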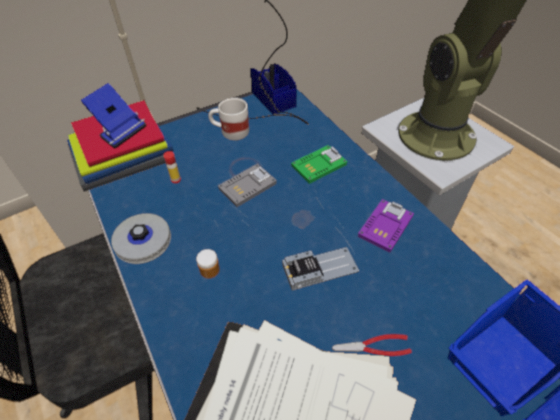

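Run:
```python
from h import *
c=np.load('top0.npz'); im=c['color'][172:256,190:390,::-1]
cv2.imwrite('pics/crop1.png',cv2.resize(im,None,fx=4,fy=4,interpolation=cv2.INTER_CUBIC))
np.set_printoptions(precision=4,suppress=True)
c={k:c[k] for k in c}
for n,u,v in[('pack',228,195),('charger',342,205),('jar',275,134),('glue',397,150),('mug',432,243),('ledge',215,235),('keeper',342,232)]: print(n,P(c,u,v))
```

```text
pack [0.6139 0.1646 0.0349]
charger [ 0.5952 -0.136   0.0084]
jar [0.7747 0.0433 0.0554]
glue [ 0.7218 -0.2675  0.0925]
mug [ 0.4942 -0.3658  0.024 ]
ledge [0.512  0.1996 0.0045]
keeper [ 0.5191 -0.1327  0.0345]
```

View pics/crop1.png

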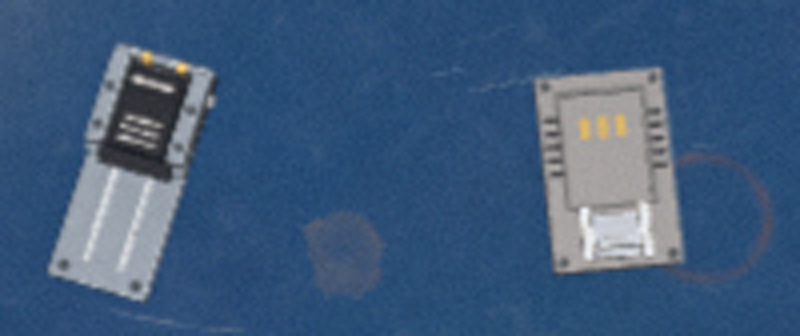

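Run:
```python
from h import *
np.set_printoptions(precision=4,suppress=True)
c=np.load('top0.npz'); c={k:c[k] for k in c}
f=lambda u,v,h: Z(c,190+u/4-.375,172+v/4-.375,h)
q=[f(536,80,.014),f(660,68,.014),f(685,262,.014),f(556,272,.014)]
print('charger',np.array(q),np.mean(q,0)); 
d=q[0]+q[1]-q[2]-q[3]; print('yaw',np.degrees(np.arctan2(d[1],d[0])),np.linalg.norm(d)/2,np.linalg.norm(q[0]-q[1]))
k=(f(560,93,.014)+f(642,88,.014)+f(568,208,.014)+f(652,202,.014))/4; print('pocket',k)
a=[f(50,272,.006),f(147,300,.006)]; r=f(152,80,.042)
m=np.mean(a,0); d=r-m; print('front',a,m,np.linalg.norm(a[0]-a[1]),'ridge',r,'yaw',np.degrees(np.arctan2(d[1],d[0])),np.linalg.norm(d[:2]),'exp .135')
print('edge yaw',np.degrees(np.arctan2(*(a[0]-a[1])[:2]))*-1)
print(f(152,80,0)-r)
```

```text
charger [[ 0.6299 -0.087   0.014 ]
 [ 0.6388 -0.1694  0.014 ]
 [ 0.509  -0.184   0.014 ]
 [ 0.5016 -0.0997  0.014 ]] [ 0.5698 -0.135   0.014 ]
yaw 6.049641202523727 0.12977951503233529 0.08289764806078052
pocket [ 0.5847 -0.1327  0.014 ]
front [array([0.4992, 0.2329, 0.006 ]), array([0.4813, 0.1683, 0.006 ])] [0.4903 0.2006 0.006 ] 0.06704964366466035 ridge [0.6214 0.165  0.042 ] yaw -15.216997856167787 0.13584673453919588 exp .135
edge yaw -15.456154641268057
[ 0.0093  0.0055 -0.042 ]
```

```bash
cat > go.py <<'E'
import sys
from h import *
from scipy.spatial.transform import Rotation as Ro
def to(x,y,z,yaw=None):
    o=env.get_obs(); R=Ro.from_euler('xyz',o['tool_rot'],degrees=True)
    u=R.inv().apply(np.array([x,y,z])-o['tool_pos'])/.02
    print('units',u.round(2),'turn deg',None if yaw is None else round((o['tool_rot'][2]-yaw+180)%360-180,2))
if __name__=='__main__': to(*map(float,sys.argv[1:]))
E
python3 -m jog '[[1,0,0,0,0.157],[1,0,0,0,0.157],[1,0,0,0,0.157],[1,0,0,0,0.157],[1,0,0,0,0.157],[1,0,0,0,0.157],[1,0,0,0,0.157],[1,0,0,0,0.157],[1,0,0,0,0.157],[1,0,0,0,0.157],[1,0,0,0,0.157],[1,0,0,0,0.157]]'
python3 go.py .6 .17 .24 74.7
```

```text
time_s: 1.1
tool_pos: [0.1499, 0.6321, 0.2389]
tool_rot: [-180.0, 0.1, 81.5]
force: [-1.1, -0.2, 0.1]
grip_width: 0.0867
grasp_force: 0.0
units [-19.54  25.66  -0.03] turn deg 6.84
```

```bash
python3 -m jog '[[1,0,0,0,0.152],[0.5,-0.62,1,0,0],[0.5,-0.62,1,0,0],[0.5,-0.62,1,0,0],[0.5,-0.62,1,0,0],[0.5,-0.62,1,0,0],[0.5,-0.62,1,0,0],[0.5,-0.62,1,0,0],[0.5,-0.62,1,0,0],[0.5,-0.62,1,0,0],[0.5,-0.62,1,0,0],[0.5,-0.62,1,0,0]]' |head -3
python3 go.py .56 .17 .24 74.7
```

```text
time_s: 2.1
tool_pos: [0.3278, 0.4428, 0.2392]
tool_rot: [-180.0, 0.0, 75.1]
units [-10.18  14.74  -0.04] turn deg 0.35
```

```bash
python3 -m jog '[[0.4,-0.7,1,0,0],[0.4,-0.7,1,0,0],[0.4,-0.7,1,0,0],[0.4,-0.7,1,0,0],[0.4,-0.7,1,0,0],[0.4,-0.7,1,0,0],[0.4,-0.7,1,0,0],[0.4,-0.7,1,0,0],[0.4,-0.7,1,0,0],[0.4,-0.7,1,0,0],[0.4,-0.7,1,0,0],[0.4,-0.7,1,0,0]]' |head -3
python3 -m jog '[[0.4,-0.7,0.9,0,0],[0.4,-0.7,0.9,0,0],[0.4,-0.3,0,0,0],[0.4,0,0,0,0],[0.4,0,0,0,0]]'
python3 go.py .6214 .165 .1 74.7
python3 - <<'E'
from h import *
np.set_printoptions(precision=4,suppress=True)
o=env.get_obs(); c=snap('wrist'); np.savez('w1.npz',pos=o['tool_pos'],rot=o['tool_rot'],**c); print(o['tool_pos'],o['tool_rot'],c['mtx'],c['T_tool_cam'])
cv2.imwrite('pics/w1.png',c['color'][:,:,::-1])
E
```

```text
time_s: 3.1
tool_pos: [0.5162, 0.2186, 0.2392]
tool_rot: [-180.0, 0.0, 75.0]
time_s: 3.52
tool_pos: [0.5411, 0.1781, 0.2392]
tool_rot: [-179.9, -0.0, 75.0]
force: [0.2, 0.3, -0.4]
grip_width: 0.0349
grasp_force: 0.0
units [0.4  4.05 6.96] turn deg 0.34
[0.5411 0.1781 0.2392] [-179.9328   -0.0174   75.0449] [[314.664    0.     284.6745]
 [  0.     314.664  208.6572]
 [  0.       0.       1.    ]] [[-0.0001 -0.9634 -0.2679  0.0729]
 [ 1.      0.0001 -0.0008  0.0005]
 [ 0.0008 -0.2679  0.9634 -0.145 ]
 [ 0.      0.      0.      1.    ]]
```

View pics/w1.png

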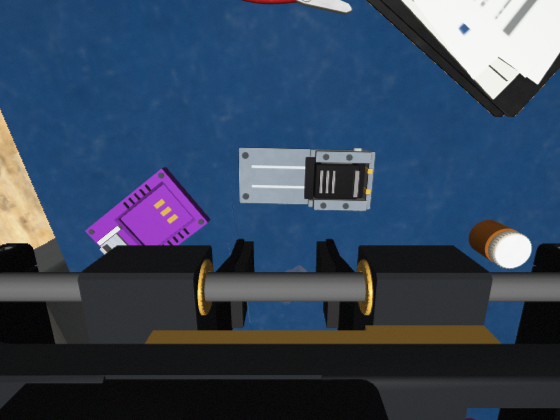

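```bash
cat >> h.py <<'E'
def TW(o,c):
    from scipy.spatial.transform import Rotation as Ro
    T=np.eye(4); T[:3,:3]=Ro.from_euler('xyz',o['rot'] if 'rot' in o else o['tool_rot'],degrees=True).as_matrix(); T[:3,3]=o['pos'] if 'rot' in o else o['tool_pos']
    return T@c['T_tool_cam']
E
python3 - <<'E'
from h import *
np.set_printoptions(precision=4,suppress=True)
c=dict(np.load('w1.npz')); T=TW(c,c)
im=c['color'][140:220,230:385,::-1]; cv2.imwrite('pics/w1c.png',cv2.resize(im,None,fx=5,fy=5,interpolation=cv2.INTER_CUBIC))
print('depth ridge',P(c,357,183,T),P(c,345,190,T),P(c,260,180,T),P(c,260,130,T))
E
```

```text
depth ridge [0.6202 0.1643 0.0413] [0.6072 0.1572 0.0304] [0.513  0.1896 0.0051] [ 0.529   0.2464 -0.0002]
```

View pics/w1c.png

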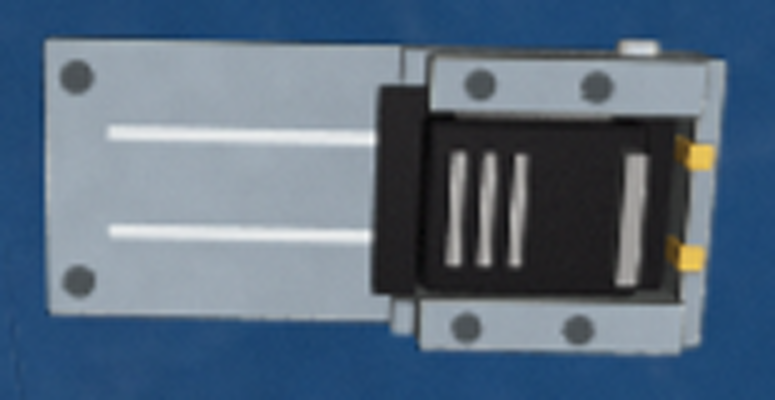

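```bash
python3 - <<'E'
from h import *
np.set_printoptions(precision=4,suppress=True)
c=dict(np.load('w1.npz')); T=TW(c,c)
f=lambda u,v,h: Z(c,230+u/5-.4,140+v/5-.4,h,T)
a,b=f(45,40,.006),f(50,314,.006); r=f(631,219,.042); m=(a+b)/2; d=r-m
print(a,b,np.linalg.norm(a-b),r,np.degrees(np.arctan2(d[1],d[0])),np.linalg.norm(d[:2]))
e=f(632,154,.042)-f(626,285,.042); print(e, np.linalg.norm(e), np.degrees(np.arctan2(e[1],e[0]))-90)
E
python3 go.py .621 .1645 .1 74.7
```

```text
[0.4994 0.2335 0.006 ] [0.4808 0.1692 0.006 ] 0.0669948726990237 [0.6187 0.1644 0.042 ] -16.047468567088384 0.13385484983123003
[0.0072 0.0285 0.    ] 0.02937136344880536 -14.097671376658212
units [0.33 4.06 6.96] turn deg 0.43
```

```bash
python3 -m jog '[[0.4,0.07,0.8,0.8,0.01],[0.4,0.07,0.8,0.8,0],[0.4,0.07,0.8,0.8,0],[0.4,0.07,0.8,0.8,0],[0.4,0.05,0.8,0.8,0],[0.4,0,0,0.8,0],[0.4,0,0,0.8,0],[0.4,0,0,0.8,0],[0.4,0,0,0.8,0],[0.4,0,0,0,0]]' 
python3 go.py .620 .1647 .052 74.6
```

```text
time_s: 4.4
tool_pos: [0.6175, 0.1646, 0.0917]
tool_rot: [-179.7, 0.2, 74.8]
force: [-1.4, 0.1, -1.4]
grip_width: 0.0349
grasp_force: 0.0
units [0.04 0.13 1.98] turn deg 0.16
```

```bash
python3 -m jog '[[0.4,0.04,0.13,0.7,0],[0.4,0,0,0.7,0],[0.4,0,0,0.55,0],[0.4,0,0,0,0],[0.4,0,0,0,0]]' 
python3 go.py .620 .1647 .052 74.6
```

```text
time_s: 4.82
tool_pos: [0.6229, 0.1628, 0.0557]
tool_rot: [-179.9, 0.1, 74.6]
force: [-0.4, -0.8, -0.3]
grip_width: 0.0345
grasp_force: 0.0
units [ 0.06 -0.16  0.18] turn deg -0.01
```

```bash
python3 -m jog '[[0.4,0.04,-0.13,0.15,0],[0.4,0,0,0,0],[0,0,0,0,0],[0,0,0,0,0],[0,0,0,0,0],[0,0,0,0,0],[0,0,0,0,0]]' 40
python3 go.py .620 .1647 .052 74.6
```

```text
time_s: 5.4
tool_pos: [0.6213, 0.1643, 0.0538]
tool_rot: [180.0, -0.0, 74.6]
force: [-0.1, 0.8, -0.6]
grip_width: 0.0093
grasp_force: 0.0
units [ 0.   -0.07  0.09] turn deg -0.01
```

```bash
python3 -m jog '[[0,0,0,0,0],[0,0,0,0,0],[0,0,0,0,0]]' 40
```

```text
time_s: 5.65
tool_pos: [0.6211, 0.1644, 0.0537]
tool_rot: [-180.0, -0.0, 74.6]
force: [-0.6, -0.6, 1.2]
grip_width: 0.0044
grasp_force: 40.0
```

```bash
python3 -m jog '[[0,0,-0.1,0,0],[0,0,-0.1,0,0],[0,0,-0.1,0,0],[0,0,-0.1,0,0],[0,0,-0.1,0,0],[0,0,-0.1,0,0],[0,0,-0.1,0,0],[0,0,0,0,0]]' 40
```

```text
time_s: 6.32
tool_pos: [0.6087, 0.1677, 0.0542]
tool_rot: [179.9, -0.1, 74.5]
force: [-3.0, 1.6, -0.2]
grip_width: 0.0046
grasp_force: 40.1
```

```bash
python3 -m jog '[[0,0,-0.36,0,0],[0,0,-0.36,0,0],[0,0,-0.36,0,0],[0,0,-0.36,0,0],[0,0,-0.36,0,0],[0,0,-0.36,0,0],[0,0,-0.36,0,0],[0,0,-0.36,0,0],[0,0,-0.36,0,0],[0,0,-0.36,0,0],[0,0,0,0,0],[0,0,0,0,0]]' 40
```

```text
time_s: 7.32
tool_pos: [0.5371, 0.1878, 0.0536]
tool_rot: [-179.9, -0.0, 74.6]
force: [-0.8, 1.0, 4.2]
grip_width: 0.0043
grasp_force: 40.0
```

```bash
python3 -m jog '[[0.4,0,0,0,0],[0.4,0,0,0,0],[0.4,0,0,0,0],[0.4,0,0,-0.1,0],[0.6,0,0,-0.8,0],[0.9,0,0,-0.8,0],[0.9,0,0,-0.8,0],[0.9,0,-0.3,-0.8,-0.158],[0.9,0,-0.3,0,-0.158],[0.9,0,0,0,-0.158],[0.9,0,0,0,-0.158],[0.9,0,0,0,-0.158]]' 40
python3 -m jog '[[0.9,0,0,0,-0.158],[0.9,0,0,0,-0.158],[0.9,0,0,0,-0.158],[0.9,0,0,0,-0.158],[0.9,0,0,0,-0.158],[0.9,0,0,0,-0.158],[0.9,0,0,0,-0.158],[0.9,0,0,0,-0.105],[0.9,0,0,0,0],[0.9,0,0,0,0]]' 30
python3 - <<'E'
from h import *
o=env.get_obs(); c=snap('wrist'); np.savez('w2.npz',pos=o['tool_pos'],rot=o['tool_rot'],**c)
cv2.imwrite('pics/w2.png',c['color'][:,:,::-1])
E
python3 go.py .5178 .1931 .037 164.6
```

```text
time_s: 8.32
tool_pos: [0.5266, 0.1895, 0.1197]
tool_rot: [180.0, -0.0, 110.5]
force: [0.3, -0.6, -0.4]
grip_width: 0.0746
grasp_force: 0.0
time_s: 9.15
tool_pos: [0.5266, 0.1893, 0.1195]
tool_rot: [-180.0, -0.0, 164.5]
force: [-0.2, -0.4, -0.9]
grip_width: 0.0785
grasp_force: 0.0
units [0.48 0.06 4.13] turn deg -0.13
```

View pics/w2.png

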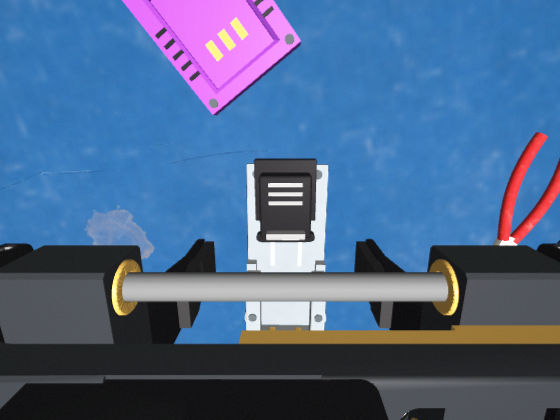

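Run:
```python
from h import *
np.set_printoptions(precision=4,suppress=True)
c=dict(np.load('w2.npz')); T=TW(c,c)
for u,v in[(286,236),(286,210),(287,163)]: print(P(c,u,v,T))
print('ridge',Z(c,286,236,.042,T)); print('front edge',Z(c,256,159,.014,T),Z(c,316,159,.014,T))
```

```text
[0.5366 0.1872 0.0422]
[0.5199 0.1919 0.0318]
[0.4876 0.2017 0.0138]
ridge [0.5367 0.1872 0.042 ]
front edge [0.478  0.1789 0.014 ] [0.4907 0.2247 0.014 ]
```

```bash
python3 -m jog '[[0.9,0.47,0.08,0,0],[0.9,0,0,0.7,0],[0.9,0,0,0.7,0],[0.9,0,0,0.7,0],[0.9,0,0,0.7,0],[0.9,0,0,0.7,0],[0.9,0,0,0.6,0],[0.9,0,0,0,0],[0.9,0,0,0,0],[0.9,0,0,0,0]]' 30
python3 go.py .5177 .1926 .036 164.6
```

```text
time_s: 10.03
tool_pos: [0.5183, 0.194, 0.0383]
tool_rot: [180.0, 0.0, 164.6]
force: [0.4, -0.1, 0.3]
grip_width: 0.0785
grasp_force: 0.0
units [ 0.01 -0.08  0.11] turn deg 0.03
```

```bash
python3 -m jog '[[0.6,0,-0.07,0.1,0],[0.4,0,0,0,0],[0.2,0,0,0,0],[0.2,0,0,0,0],[0.2,0,0,0,0],[0.2,0,0,0,0],[0.2,0,0,0,0],[0.2,0,0,0,0]]' 30
```

```text
time_s: 10.7
tool_pos: [0.5176, 0.1924, 0.0356]
tool_rot: [180.0, 0.0, 164.6]
force: [-0.4, 0.6, 0.5]
grip_width: 0.0398
grasp_force: 30.0
```

```bash
python3 -m jog '[[0.2,0,0,-0.3,0],[0.2,0,0,-0.8,0],[0.2,0,0,-1,0],[0.2,0,0,-1,0],[0.2,0,0,-1,-0.12],[0.2,0,0,-1,-0.12],[0.2,0,0,-1,-0.12],[0.2,0,0,-0.5,-0.117],[0.2,0,0,0,0]]' 30
python3 go.py .58 -.06 .17 186.05
```

```text
time_s: 11.45
tool_pos: [0.519, 0.1928, 0.1706]
tool_rot: [179.9, 0.3, -173.8]
force: [0.6, 0.9, -1.2]
grip_width: 0.0399
grasp_force: 30.0
units [-1.660e+00 -1.289e+01  1.000e-02] turn deg 0.17
```

```bash
python3 -m jog '[[0.2,0,-0.5,0,0],[0.2,-0.16,-1,0,0],[0.2,-0.15,-1,0,0],[0.2,-0.15,-1,0,0],[0.2,-0.15,-1,0,0],[0.2,-0.15,-1,0,0],[0.2,-0.15,-1,0,0],[0.2,-0.15,-1,0,0],[0.2,-0.15,-1,0,0],[0.2,-0.15,-1,0,0],[0.2,-0.15,-1,0,0],[0.2,-0.15,-0.9,0,0]]' 30 >/dev/null
python3 -m jog '[[0.2,0,-0.6,0,0],[0.2,0,0,0,0],[0.2,0,0,0,0],[0.2,0,0,0,0]]' 30
python3 - <<'E'
from h import *
o=env.get_obs(); c=snap('wrist'); np.savez('w3.npz',pos=o['tool_pos'],rot=o['tool_rot'],**c)
cv2.imwrite('pics/w3.png',c['color'][:,:,::-1])
E
```

```text
time_s: 12.78
tool_pos: [0.5755, -0.0414, 0.1669]
tool_rot: [179.9, -0.1, -173.9]
force: [-0.4, 0.4, -1.6]
grip_width: 0.0397
grasp_force: 30.0
```

View pics/w3.png

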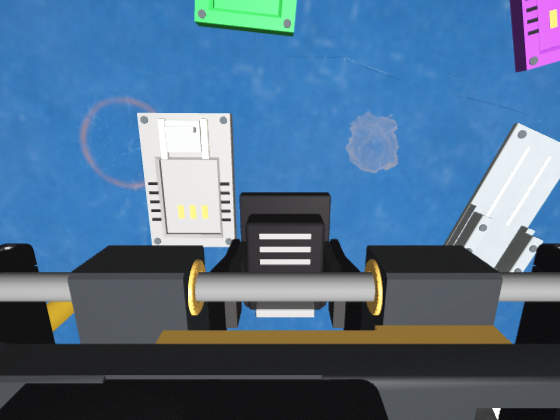

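Run:
```python
from h import *
c=dict(np.load('w3.npz')); im=c['color'][105:255,130:330,::-1]
cv2.imwrite('pics/w3c.png',cv2.resize(im,None,fx=4,fy=4,interpolation=cv2.INTER_CUBIC))
```

```text
(no output)
```

View pics/w3c.png

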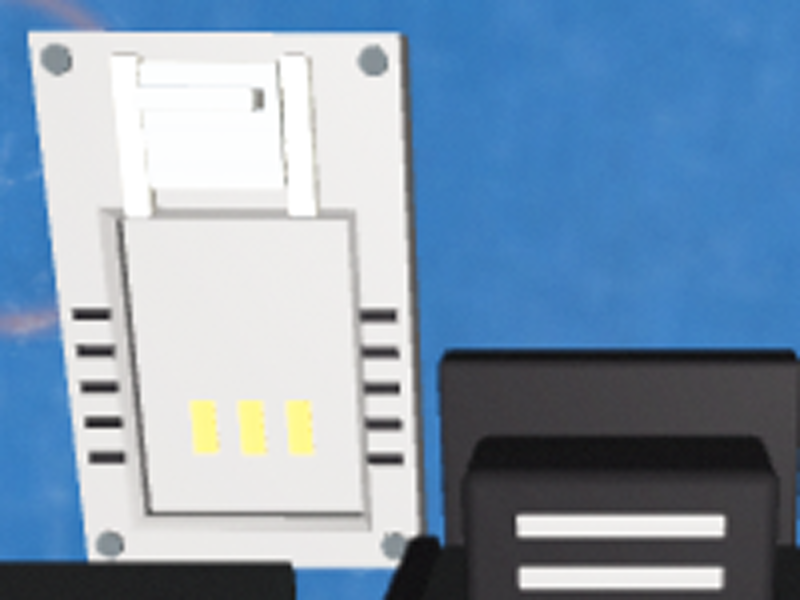

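```bash
python3 - <<'E'
from h import *
np.set_printoptions(precision=4,suppress=True)
c=dict(np.load('w3.npz')); T=TW(c,c)
f=lambda u,v,h: Z(c,130+u/4-.375,105+v/4-.375,h,T)
def quad(n,pts,h):
    q=np.array([f(*p,h) for p in pts]); d=q[2]+q[3]-q[0]-q[1]; w=q[0]+q[3]-q[1]-q[2]
    print(n,q.mean(0),'yaw',np.degrees(np.arctan2(d[1],d[0])),'L',np.linalg.norm(d)/2,'W',np.linalg.norm(w)/2,'yawW',np.degrees(np.arctan2(w[1],w[0])))
quad('plate',[(29,31),(402,34),(419,566),(90,562)],.014)
quad('mouth',[(101,210),(355,210),(370,529),(133,527)],.014)
print('depths',P(c,175,130,T),P(c,190,180,T),P(c,142,200,T))
o=c['pos']; print(o, c['rot'])
# pack bottom-front edge, flange top = underside+8
a=f(443,352,c['pos'][2]-.0216);b=f(798,352,c['pos'][2]-.0216); print('pack front',a,b,np.degrees(np.arctan2((b-a)[1],(b-a)[0]))-90)
E
python3 go.py .5847 -.1330 .037 186.05
```

```text
plate [ 0.5694 -0.135   0.014 ] yaw 5.633246977562172 L 0.12905867854328745 W 0.08388473313483094 yawW -84.47359924840381
mouth [ 0.5844 -0.1336  0.014 ] yaw 5.659232831235663 L 0.07944151000308404 W 0.05961730349684246 yawW -84.14090270458877
depths [ 0.5201 -0.1426  0.0325] [ 0.5681 -0.1361  0.0059] [ 0.5952 -0.1858  0.0002]
[ 0.5755 -0.0414  0.1669] [ 179.932    -0.0649 -173.8618]
pack front [ 0.5426 -0.0694  0.1453] [ 0.5375 -0.0216  0.1453] 6.117672919680217
units [ 0.04 -4.63  6.5 ] turn deg 0.14
```

```bash
python3 -m jog '[[0.2,0,-0.6,0,0.007],[0.2,0,-0.8,0,0],[0.2,0,-0.8,0,0],[0.2,0.02,-0.8,0.3,0],[0.2,0.02,-0.8,0.6,0],[0.2,0,-0.55,0.7,0],[0.2,0,-0.28,0.7,0],[0.2,0,0,0.7,0],[0.2,0,0,0.6,0],[0.2,0,0,0.6,0],[0.2,0,0,0.4,0],[0.2,0,0,0,0]]' 30
python3 -m jog '[[0.2,0,0,0,0],[0.2,0,0,0,0],[0.2,0,0,0,0]]' 30
python3 go.py .5850 -.1331 .0375 185.8
```

```text
time_s: 13.83
tool_pos: [0.5834, -0.1339, 0.0733]
tool_rot: [179.9, -0.2, -174.1]
force: [0.0, 0.0, -1.7]
grip_width: 0.0397
grasp_force: 30.0
time_s: 14.08
tool_pos: [0.5854, -0.135, 0.0765]
tool_rot: [-180.0, 0.1, -174.2]
force: [0.6, -0.2, -2.0]
grip_width: 0.0398
grasp_force: 30.0
units [0.02 0.1  1.95] turn deg -0.0
```

```bash
python3 -m jog '[[0.2,0.02,0.09,0.3,0],[0.2,0,0,0.5,0],[0.2,0,0,0.4,0],[0.2,0,0,0.2,0],[0.2,0,0,0,0],[0.2,0,0,0,0],[0.2,0,0,0,0],[0.2,0,0,0,0]]' 30
python3 go.py .5850 -.1331 .0375 185.8
```

```text
time_s: 14.75
tool_pos: [0.5844, -0.1335, 0.0479]
tool_rot: [-180.0, 0.0, -174.2]
force: [-0.2, -0.1, -0.5]
grip_width: 0.0397
grasp_force: 30.0
units [-0.03  0.01  0.52] turn deg -0.03
```

```bash
python3 -m jog '[[0.2,0,0,0.15,0],[0.2,0,0,0.15,0],[0.2,0,0,0.15,0],[0.2,0,0,0.07,0],[0.2,0,0,0,0],[0.2,0,0,0,0],[0.2,0,0,0,0]]' 30
python3 go.py .5850 -.1331 .0370 185.8
```

```text
time_s: 15.33
tool_pos: [0.5841, -0.1333, 0.0371]
tool_rot: [-180.0, 0.0, -174.2]
force: [0.2, -0.4, -1.3]
grip_width: 0.0398
grasp_force: 30.0
units [-0.05  0.01  0.01] turn deg -0.01
```

```bash
python3 -m jog '[[0.2,0,0,0.05,0],[0.2,0,0,0,0],[0.7,0,0,0,0],[0.7,0,0,0,0],[0.7,0,0,0,0],[0.7,0,0,-0.2,0],[0.7,0,0,-0.8,0],[0.7,0,0,-0.8,0],[0.7,0,0,-0.8,0],[0.7,0,0,-0.8,0],[0.7,0,0,-0.6,0],[0,0,0,0,0]]' 30
python3 -m jog '[[0,0,0,0,0],[0,0,0,0,0],[0,0,0,0,0]]' 30
python3 - <<'E'
from h import *
o=env.get_obs(); c=snap('wrist'); np.savez('w4.npz',pos=o['tool_pos'],rot=o['tool_rot'],**c)
cv2.imwrite('pics/w4.png',c['color'][:,:,::-1])
E
```

```text
time_s: 16.33
tool_pos: [0.5859, -0.1338, 0.1192]
tool_rot: [-180.0, 0.3, -174.2]
force: [0.8, -0.3, -0.9]
grip_width: 0.0587
grasp_force: 0.0
time_s: 16.58
tool_pos: [0.5833, -0.133, 0.1149]
tool_rot: [180.0, -0.1, -174.2]
force: [-0.6, 0.1, -0.8]
grip_width: 0.0417
grasp_force: 0.0
```

View pics/w4.png

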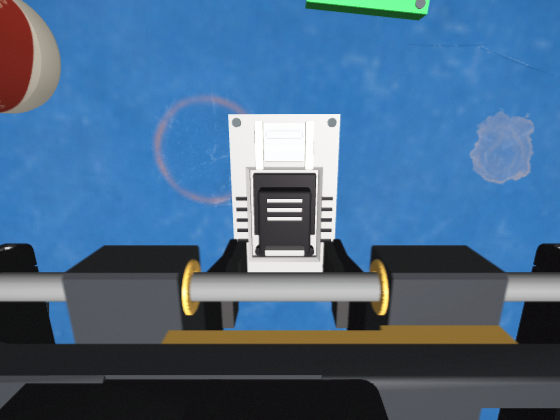

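```bash
python3 - <<'E'
from h import *
np.set_printoptions(precision=4,suppress=True)
c=dict(np.load('w4.npz')); T=TW(c,c)
for n,u,v in[('flange',284,178),('flL',258,178),('flR',311,178),('bodyF',285,192),('body',285,228),('bodyL',265,228),('bodyR',304,228),('plate',245,125),('plate2',330,140)]: print(n,P(c,u,v,T))
for v in range(116,172,2): print(v,P(c,285,v,T))
E
python3 go.py .4985 -.1426 .12
```

```text
flange [ 0.5534 -0.1369  0.0144]
flL [ 0.5555 -0.1573  0.0147]
flR [ 0.5513 -0.1157  0.0143]
bodyF [ 0.5607 -0.1354  0.0323]
body [ 0.5886 -0.1326  0.0323]
bodyL [ 0.5901 -0.1478  0.0325]
bodyR [ 0.5868 -0.1183  0.0334]
plate [ 0.5162 -0.1703  0.0143]
plate2 [ 0.5208 -0.1048  0.0137]
116 [ 0.5067 -0.1409  0.0135]
118 [ 0.5081 -0.1407  0.0153]
120 [ 0.5096 -0.1406  0.0139]
122 [ 0.511  -0.1404  0.013 ]
124 [ 0.5124 -0.1403  0.0211]
126 [ 0.5139 -0.1402  0.0195]
128 [ 0.5153 -0.14    0.0208]
130 [ 0.5167 -0.1399  0.0195]
132 [ 0.5178 -0.1398  0.0327]
134 [ 0.5191 -0.1397  0.0332]
136 [ 0.5205 -0.1395  0.0334]
138 [ 0.5225 -0.1393  0.0195]
140 [ 0.5239 -0.1392  0.0205]
142 [ 0.5254 -0.139   0.0201]
144 [ 0.5268 -0.1389  0.0205]
146 [ 0.5283 -0.1387  0.0199]
148 [ 0.5297 -0.1386  0.0209]
150 [ 0.5312 -0.1384  0.0208]
152 [ 0.5325 -0.1383  0.0221]
154 [ 0.5342 -0.1381  0.0202]
156 [ 0.5355 -0.138   0.0214]
158 [ 0.5372 -0.1378  0.0202]
160 [ 0.5386 -0.1377  0.0209]
162 [ 0.5409 -0.1374  0.0138]
164 [ 0.5424 -0.1373  0.0144]
166 [ 0.5441 -0.1371  0.0134]
168 [ 0.5457 -0.1369  0.0132]
170 [ 0.5481 -0.1367  0.0072]
units [ 4.27 -0.05 -0.24] turn deg None
```

```bash
python3 -m jog '[[0,0.6,0,0,0],[0,0.8,0,0,0],[0,0.8,0,0,0],[0,0.8,0,0,0],[0,0.8,0,0,0],[0,0.6,0,0,0],[0,0,0,0.3,0],[0,0,0,0.7,0],[0,0,0,0.7,0],[0,0,0,0.6,0],[0,0,0,0.3,0],[0,0,0,0,0]]' 30
python3 -m jog '[[0,0,0,0,0],[0,0,0,0,0],[0,0,0,0,0]]' 30
python3 go.py .4961 -.1423 .0415 185.8
```

```text
time_s: 17.63
tool_pos: [0.4954, -0.1418, 0.0622]
tool_rot: [180.0, -0.2, -174.2]
force: [-1.0, -0.4, 0.5]
grip_width: 0.0004
grasp_force: 0.0
time_s: 17.88
tool_pos: [0.4972, -0.1423, 0.0648]
tool_rot: [-180.0, 0.1, -174.2]
force: [-0.0, -0.4, -0.1]
grip_width: 0.0004
grasp_force: 0.0
units [0.06 0.01 1.17] turn deg -0.01
```

```bash
python3 -m jog '[[0,0.06,0,0.3,0],[0,0,0,0.4,0],[0,0,0,0.3,0],[0,0,0,0.17,0],[0,0,0,0,0],[0,0,0,0,0],[0,0,0,0,0],[0,0,0,0,0]]' 30
python3 -m jog '[[0,-0.15,0,0,0],[0,-0.15,0,0,0],[0,-0.15,0,0,0],[0,-0.1,0,0,0],[0,-0.1,0,0,0],[0,-0.1,0,0,0],[0,0,0,0,0],[0,0,0,0,0]]' 30
```

```text
time_s: 18.55
tool_pos: [0.4956, -0.1423, 0.041]
tool_rot: [-180.0, 0.0, -174.2]
force: [0.7, -0.2, -0.2]
grip_width: 0.0005
grasp_force: 0.0
time_s: 19.22
tool_pos: [0.5104, -0.1407, 0.0406]
tool_rot: [180.0, 0.0, -174.2]
force: [-0.1, -0.2, -0.7]
grip_width: 0.0004
grasp_force: 0.3
```

```bash
python3 -m jog '[[0,-0.1,0,0,0],[0,-0.1,0,0,0],[0,-0.1,0,0,0],[0,-0.1,0,0,0],[0,0,0,0,0]]' 30 |grep -E 'pos|force'
python3 -m jog '[[0,-0.1,0,0,0],[0,-0.1,0,0,0],[0,-0.05,0,0,0],[0,0,0,0,0],[0,0,0,0,0]]' 30|grep -E 'pos|force'
```

```text
tool_pos: [0.5186, -0.1399, 0.0407]
force: [-0.9, -0.3, -1.2]
grasp_force: 0.4
tool_pos: [0.5225, -0.1395, 0.0406]
force: [-4.9, -0.3, 2.8]
grasp_force: 2.5
```

```bash
python3 -m jog '[[0,-0.1,0,0,0],[0,-0.05,0,0,0],[0,0,0,0,0],[0,0,0,0,0]]' 30|grep -E 'pos|force'
python3 -m jog '[[0,-0.1,0,0,0],[0,0,0,0,0],[0,0,0,0,0]]' 30|grep -E 'pos|force'
```

```text
tool_pos: [0.5226, -0.1395, 0.0403]
force: [-12.0, -0.2, 8.6]
grasp_force: 6.0
tool_pos: [0.5228, -0.1395, 0.0401]
force: [-17.1, 0.2, 12.2]
grasp_force: 8.2
```

```bash
python3 -m jog '[[0,0.3,0,0,0],[0,0.5,0,0,0],[0,0.2,0,-0.4,0],[0,0,0,-0.8,0],[0,0,0,-0.8,0],[0,0,0,-0.8,0],[0,-0.5,0,-0.8,0],[0,-0.8,0,0,0],[0,-0.8,0,0,0],[0,-0.8,0,0,0],[0,-0.6,0,0,0],[0,0,0,0,0]]' 30
python3 -m jog '[[0,0,0,0,0],[0,0,0,0,0],[0,0,0,0,0]]' 30|grep pos
python3 - <<'E'
from h import *
np.set_printoptions(precision=4,suppress=True)
o=env.get_obs(); c=snap('wrist'); T=TW(o,c)
cv2.imwrite('pics/w5.png',cv2.resize(c['color'][90:290,190:390,::-1],None,fx=3,fy=3,interpolation=cv2.INTER_CUBIC))
# profile along charger axis
ux=np.array([.9949,.101]); o0=np.array([.5697,-.135])
M=np.linalg.inv(T)
for xm in range(-66,20,2):
    # find by scanning column pixels: project at z=.02
    w=np.r_[o0+ux*xm/1000,.02,1]; p=c['mtx']@(M@w)[:3]; p/=p[2]
    q=P(c,p[0],p[1],T); print(xm, round((q[:2]-o0)@ux*1000,1), round(q[2]*1000,1),end=' | ')
E
```

```text
time_s: 21.63
tool_pos: [0.581, -0.1328, 0.1139]
tool_rot: [-179.9, 0.3, -174.1]
force: [-0.2, 1.4, 0.3]
grip_width: 0.0004
grasp_force: 0.0
tool_pos: [0.5772, -0.1342, 0.113]
-66 -65.3 258.0 | -64 -64.0 13.5 | -62 -61.9 13.4 | -60 -59.9 14.4 | -58 -57.8 14.3 | -56 -55.7 13.3 | -54 -53.7 14.6 | -52 -51.7 14.0 | -50 -49.5 12.9 | -48 -47.6 13.9 | -46 -45.5 13.3 | -44 -43.5 13.9 | -42 -41.5 15.3 | -40 -40.1 20.7 | -38 -38.1 21.1 | -36 -36.1 20.8 | -34 -35.6 32.1 | -32 -33.7 32.3 | -30 -31.7 31.4 | -28 -28.0 20.3 | -26 -26.1 20.7 | -24 -24.1 20.8 | -22 -22.2 21.2 | -20 -20.2 21.1 | -18 -18.1 20.7 | -16 -16.4 21.9 | -14 -14.1 20.7 | -12 -11.0 15.5 | -10 -9.8 19.2 | -8 -9.6 26.5 | -6 -9.0 32.2 | -4 -7.3 32.6 | -2 -5.5 33.3 | 0 -3.9 34.4 | 2 -1.8 33.4 | 4 0.1 33.2 | 6 2.1 33.0 | 8 4.0 33.1 | 10 5.9 33.1 | 12 8.0 32.3 | 14 9.9 32.4 | 16 11.5 33.1 | 18 13.2 33.7 |
```

View pics/w5.png

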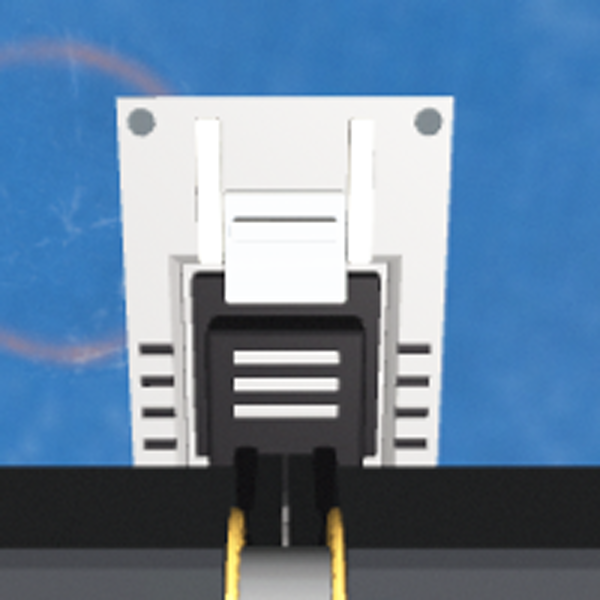

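```bash
python3 -m jog '[[0,0,0,-0.8,0],[0,0,0,0,0],[0,0,0,0,0],[0,0,0,0,0]]' | grep -E 'pos|force'; python3 -c "
from cell import env; print(env.sign_off())"
```

```text
tool_pos: [0.5777, -0.1339, 0.1286]
force: [-0.2, -0.1, -0.2]
grasp_force: 0.0
the job is handed in; nothing more can be done
None
```

The job is handed in at about 22 s: the pack sits flat and square in the grey charger's pocket, released, and the keeper was then pushed to its stop (rib about 34 mm from the charger's centre, i.e. fully home); I kept clear of the mug, glue stick, jar and pliers but did not re-check them afterwards.

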